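# Cull the short tenon and present the reject cup

## Robot

A 6-joint arm with a two-finger parallel gripper is mounted at the origin on the work surface. World frame = base frame: x ahead of the robot, y to its left, z up, the work surface at z = 0. Lengths are in m, angles in rad, forces in N, time in s.
With the tool pointing down it reaches from about 0.375 to 0.75 m from the base axis. Payload 9 kg.
Tool frame: the origin (TCP) lies at the very end of the fingers, on their centre line; the grasp point (between the pads) lies 19 mm behind it; z points along the fingers, y is the direction in which the jaws open and shut (so a half turn about z gives the same grasp; the last joint's range is limited). The gripper opens to 85 mm and grips with 20 to 120 N. Pads are 22 mm wide; open, the fingers measure 114 mm over their backs; the gripper's body (76 mm by 85 mm) begins 54 mm behind the grasp point. The pads swing forward as they close: fully open they stand 13 mm farther back than shut.
Start: joints at [0.997, 0.104, 0.097, 1.564, 0, 1.353], TCP at [0.209, 0.562, 0.231] pointing down, gripper open.
Joint ranges: [-2.99, 2.99], [-0.84, 1.86], [-1.1, 1.16], [-1.84, 2.11], [-1.51, 1.56], [-3.14, 3.14]. Speed limits (rad/s): [2.22, 2.22, 2.57, 3.14, 3.14, 3.14].

## Interface

Orientations are given as a unit quaternion [w, x, y, z].
In Python, from cell import r, optics gives the robot as it stands.
- The arm moves only by the tool arm_command, never from a script. Its arguments are lists of equal length, an entry for each row: "delta_rot": the turn, a rotation vector about the world's x, y, z in rad, a list of three; "xyz": the shift along the world's x, y, z in mm, a list of three; "claw": the closure, from -1 (fully open) to 1 (shut). A call has 1 to 5 rows; each row shifts and turns the commanded pose from where the row before left it; what a row does not reach is not made up. A row lasts 1/10 s, in which the tool goes at most 50 mm and 8.59 degrees, less where a joint would pass 70% of its speed; a pose out of reach is approached as far as the arm can. A call is refused whole if a number of a shift passes 50 or a number of a turn 0.15, either way. A call with a gripper value outside its range is refused whole. The fingers move at their own pace and stop on an object; the grip force is fixed at half the most. Time passes only in rows, so rows that do not move let the fingers close. It gives the time, the measured TCP pose, the force and the opening at its end, in the units of the state.
- r.observe(): the state, without advancing time (a new reading comes with each control period).
- optics.snapshot(name): name is "scene" or "side" or "wrist"; returns the picture (480x640x3 uint8, red, green, blue); there is no depth.
- optics.calibration(name): a dict with "K" (3x3 intrinsics, pixels), "distortion" ([k1, k2, p1, p2, k3] as OpenCV has them; the pictures are not rectified), "rvec" (rotation vector, rad) and "tvec" (3), from world to camera coordinates, as OpenCV has them. Camera axes: x right, y down, z forward; pixel columns grow to the right and rows downward; lengths in m; the calibration is good to about 2 mm. A picture is of the moment at which its call begins: read the wrist's pose just before it. calibration takes no time and is no camera call; for the wrist camera it gives the pose at the moment of the call.
- r.sign_off(): hands the job in, once; it reports no verdict.
Trained networks look in the newest picture that a camera, given by its name, has taken for a name from the list of things; names that differ only in an ending like _2 or _b are one class to them, and where a whole thing is asked for, a point or a joint stands for the part that bears it (a point fixed in the world has none). Each returns a list of dicts, best first, with "conf" (0 to 1); they miss things now and then, are a little off and sometimes report something else, mostly with a low value. They report only what shows in the picture. A call takes as long as a camera call. They do not tell look-alikes from the thing itself.
- optics.spot_in(thing, camera): "bbox" ([left, top, width, height] in pixels, round what is visible of it).
- optics.pinpoint(thing, camera): "location" ([column, row] in pixels: a listed point, or the origin of a listed thing).
The state is a dict: "time_s": time; "joint_positions": joint angles; "joint_vel": joint speeds; "tau": joint torques, N m; "position": TCP position; "tcp_rot": TCP orientation; "force": force on the tool from outside, world axes, zero at the start; "torque": the same for the moment, N m; "width": finger opening in m.
Only numpy, scipy, OpenCV 4.12 (cv2) and the standard library are available. Lean on these libraries where they do the work, as an engineer would, in place of code of your own. Each camera call takes 0.05 s, during which the arm holds its last target.

## Task

One of the six wooden tenons on the dark board was cut too short: pick it out and put it into the red reject cup on the carousel, leaving the good tenons and the tools and glue around where they are. Then take the carousel's upright post and turn the turntable until the red cup is lined up with the yellow arrow at the front of the foot. Finish while still gripping the post, keeping the turntable still.

Things in the scene. Friction and masses are not known exactly. Their poses are not given: they have to be found in the camera images.
- short_tenon: The odd one: a flat pale-wood tenon cut too short, 38 mm long, 30 mm wide, 14 mm thick, lying loose on the dark sorting board. Origin: centre of its underside; x along its length, y across its width, z up.
- tenon_1: A good full-length tenon, same pale wood, 60 mm long, 30 mm wide, 14 mm thick, lying loose on the board. Origin: centre of its underside; x along its length. To be left alone.
- tenon_2: A good full-length tenon, same pale wood, 60 mm long, 30 mm wide, 14 mm thick, lying loose on the board. Origin: centre of its underside; x along its length. To be left alone.
- tenon_3: A good full-length tenon, same pale wood, 60 mm long, 30 mm wide, 14 mm thick, lying loose on the board. Origin: centre of its underside; x along its length. To be left alone.
- tenon_4: A good full-length tenon, same pale wood, 60 mm long, 30 mm wide, 14 mm thick, lying loose on the board. Origin: centre of its underside; x along its length. To be left alone.
- tenon_5: A good full-length tenon, same pale wood, 60 mm long, 30 mm wide, 14 mm thick, lying loose on the board. Origin: centre of its underside; x along its length. To be left alone.
- board: The dark wood sorting board under the six tenons, 220 x 300 mm and 12 mm thick, fixed to the table. Origin: centre of its underside. The tenons lie in two rows of three, neighbours about 95 to 105 mm apart, any of the six places may hold the short one.
- carousel_base: Fixed foot of the hardware carousel: dark steel disc 125 mm in radius, 16 mm high, with a tongue reaching out to 210 mm from the axis on its front side that bears a yellow arrow. Origin: on the turning axis, at table height. Its -x axis is the front: the direction from the axis to the arrow. The front may be turned up to 0.5 rad from straight towards the robot.
- pointer (a point): Middle of the yellow arrow on the tongue of the foot, 175 mm from the turning axis, 17 mm above the table.
- turntable (a joint): Angle of the plywood turntable (disc 140 mm in radius, top 34 mm above the table) about its upright axis, rad, counter-clockwise from above positive. At 0 or 2 pi (6.283) the red cup is exactly at the front, over the arrow's direction. It starts between 1.0 and 5.2 and can turn freely from -7 to 7; the bearing turns easily (about 0.04 N m of friction, no spring, no detents).
- red_cup: The marked cup: the only red one, empty, open at the top, fixed to the turntable with its centre 95 mm from the axis. Outer diameter 76 mm at the foot, 80 mm at the rim, 65 mm high, walls and floor 4 mm. Origin: centre of its underside, 34 mm above the table, so its rim is 99 mm above the table.
- handle: Upright round steel post on the turntable, 16 mm in diameter, 132 mm tall, 95 mm from the turning axis, 144 degrees counter-clockwise (from above) of the red cup. Origin: centre of its foot, 34 mm above the table; its top is 67 mm above the cups' rims. Pinch it near the top from above and lead it round; over a long turn it creeps out of a gripper that does not turn along with the table.
- cup_a: Grey cup of the same size as the red one, fixed to the turntable 95 mm from the axis, 72 degrees counter-clockwise of the red cup; holds short dowels, none standing above the rim. Origin: centre of its underside.
- cup_b: Grey cup of the same size as the red one, fixed to the turntable 95 mm from the axis, 216 degrees counter-clockwise of the red cup; holds brass nuts, none standing above the rim. Origin: centre of its underside.
- cup_c: Grey cup of the same size as the red one, fixed to the turntable 95 mm from the axis, 288 degrees counter-clockwise of the red cup; holds bolts, none standing above the rim. Origin: centre of its underside.
- glue_bottle: White glue bottle with an orange cap, 60 mm in diameter, 150 mm tall, standing beyond the board and carousel. Origin: centre of its underside. To be left alone.
- mallet: Wooden mallet lying on the table beyond the carousel, head 60 x 120 x 70 mm with a 24 mm handle out to 220 mm. Origin: under the centre of its head, handle along its x. To be left alone.
- try_square: Try square lying on the table beyond the board, wooden stock 20 x 120 x 16 mm, steel blade 160 mm long. Origin: under the middle of the stock, blade along its x. To be left alone.
Not all that is in view belongs to the job. Leave any purple or turquoise look-alike of the short_tenon alone.

How it is judged:
By the outcome, as a careful person would: the job done as asked, in the order asked, and still so for the second after the job is handed in, while the arm keeps its last pose, push and grip.
It also fails if it takes over 58 s, if anything falls off the work surface, if the arm or the gripper's body presses on something with over 40 N, if the wrist force passes 120 N, or if a joint passes its speed limit or range.

## Working session

There is one attempt and no reset: what is moved stays moved. The work goes in short steps, Python scripts to look and compute and a tool call to move; the robot and the scene stay as the last step left them, time stands still between calls to the robot, and variables do not carry over. Pictures are saved under pics/ and viewed, and the job is handed in when it is done.

Besides the shell and the picture viewer there is one more tool, called after ">>>" by a JSON object that holds its "method" and its "body", one argument or row to a line. arm_command: Moves the arm, as the interface text tells. Its arguments: {"type":"object","properties":{"delta_rot":{"type":"array"},"xyz":{"type":"array"},"claw":{"type":"array"}},"required":["delta_rot","xyz","claw"]}

```bash
mkdir -p pics
cat > h.py <<'E'
import numpy as np, cv2
from cell import r, optics
def snap(cam,fn):
    im=optics.snapshot(cam); cv2.imwrite('pics/'+fn,im[:,:,::-1]); return im
def ray(cam,px,cal=None):
    c=cal or optics.calibration(cam)
    K=np.array(c['K'],float);d=np.array(c['distortion'],float)
    u=cv2.undistortPoints(np.array([[px]],float),K,d).ravel()
    R=cv2.Rodrigues(np.array(c['rvec'],float))[0];t=np.array(c['tvec'],float).ravel()
    return -R.T@t, R.T@np.array([u[0],u[1],1.])
def onz(cam,px,z,cal=None):
    o,v=ray(cam,px,cal); return o+v*(z-o[2])/v[2]
def proj(cam,p,cal=None):
    c=cal or optics.calibration(cam)
    return cv2.projectPoints(np.array(p,float).reshape(-1,1,3),np.array(c['rvec'],float),np.array(c['tvec'],float),np.array(c['K'],float),np.array(c['distortion'],float))[0].reshape(-1,2)
E
python3 - <<'E'
from h import *
for c in ['scene','side','wrist']: snap(c,c+'0.png')
s=r.observe();print(s)
for c in ['scene','side','wrist']:
    o,_=ray(c,[320,240]);print(c,o.round(3),onz(c,[320,240],0).round(3))
E
```

```text
{'time_s': 0.15, 'joint_positions': array([9.97274579e-01, 1.04568362e-01, 9.66583765e-02, 1.56389797e+00,
       1.22177464e-05, 1.35310282e+00]), 'joint_vel': array([ 0.00097941, -0.00126689,  0.00326683, -0.00155934, -0.00266547,
        0.00039055]), 'tau': array([ 3.99666169e-03, -5.57357204e+01,  5.04004455e+01,  1.26847217e-02,
       -2.40505397e-04,  3.29303202e-05]), 'position': array([0.20886584, 0.56220714, 0.23070307]), 'tcp_rot': array([-2.00561565e-04,  1.76976987e-01,  9.84214860e-01, -4.64390894e-04]), 'force': array([-0.23517267,  0.15284609,  0.48035207]), 'torque': array([ 0.04713724,  0.00971803, -0.02779079]), 'width': 0.08512225547937279}
scene [1.122 0.051 1.025] [0.543 0.016 0.   ]
side [ 0.468 -0.926  0.659] [0.536 0.052 0.   ]
wrist [0.131 0.592 0.373] [0.246 0.545 0.   ]
```

View pics/scene0.png

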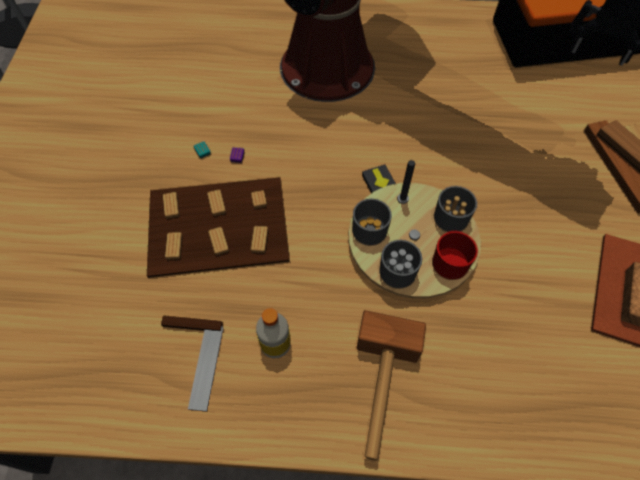

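View pics/side0.png

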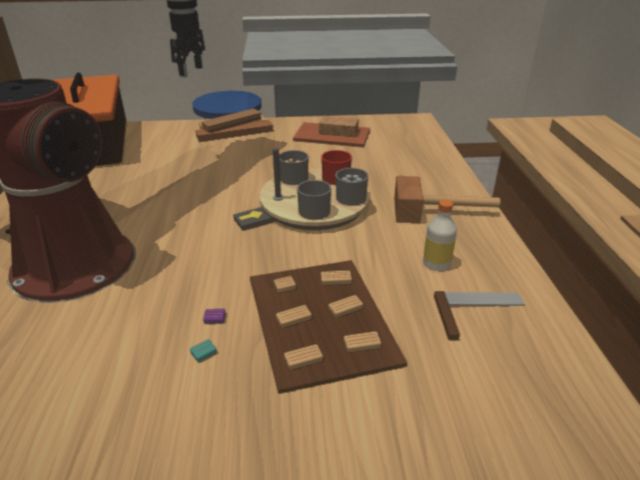

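View pics/wrist0.png

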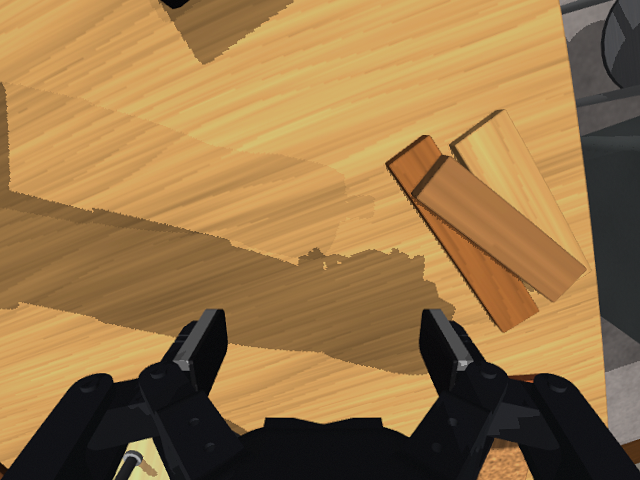

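The scene view shows the short tenon at about (259,199), the board's near-robot, carousel-side corner. The red cup is at (455,255), the post runs from foot (403,199) to top (411,162), and the arrow is at (381,178). Next I'll measure these.

Run:
```python
from h import *
im=cv2.imread('pics/scene0.png');g=cv2.imread('pics/side0.png')
def crop(i,x,y,w,h,s,fn): cv2.imwrite('pics/'+fn,cv2.resize(i[y:y+h,x:x+w],None,fx=s,fy=s,interpolation=cv2.INTER_CUBIC))
crop(im,230,140,260,170,3,'c0.png');crop(g,240,140,160,150,4,'c1.png')
for cam in ['scene','side']:
  for t in ['short_tenon','red_cup','handle','carousel_base','turntable','cup_a','pointer']:
    print(cam,t,[(np.round(d['location']).tolist(),round(d['conf'],2)) for d in optics.pinpoint(t,cam)][:6])
# short tenon segmentation
for cam,i,box in [('scene',im,(245,185,30,28)),('side',g,(268,270,35,28))]:
    x,y,w,h=box; c=i[y:y+h,x:x+w].astype(int)
    m=(c[:,:,2]>130).astype(np.uint8)
    n,l,st,ce=cv2.connectedComponentsWithStats(m); k=1+np.argmax(st[1:,4])
    pts=np.argwhere(l==k)[:,::-1]+[x,y]
    P=np.array([onz(cam,p,0.026)[:2] for p in pts.astype(float)])
    rr=cv2.minAreaRect((P*1000).astype(np.float32));print(cam,st[k],rr,P.mean(0))
```

```text
scene short_tenon [([258.0, 202.0], 0.77), ([201.0, 149.0], 0.7), ([242.0, 158.0], 0.61)]
scene red_cup [([448.0, 266.0], 0.95)]
scene handle [([401.0, 197.0], 0.82), ([387.0, 344.0], 0.25), ([412.0, 248.0], 0.2)]
scene carousel_base [([410.0, 243.0], 0.97), ([174.0, 243.0], 0.31)]Traceback (most recent call last):
  File "<stdin>", line 7, in <module>
ValueError: it knows: board, carousel_base, cup, glue_bottle, handle, mallet, pointer, red_cup, short_tenon, tenon, try_square
```

View pics/c0.png

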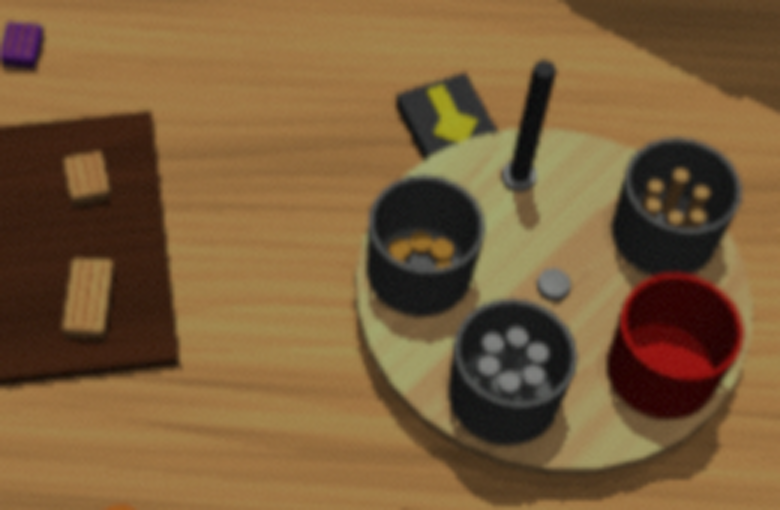

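View pics/c1.png

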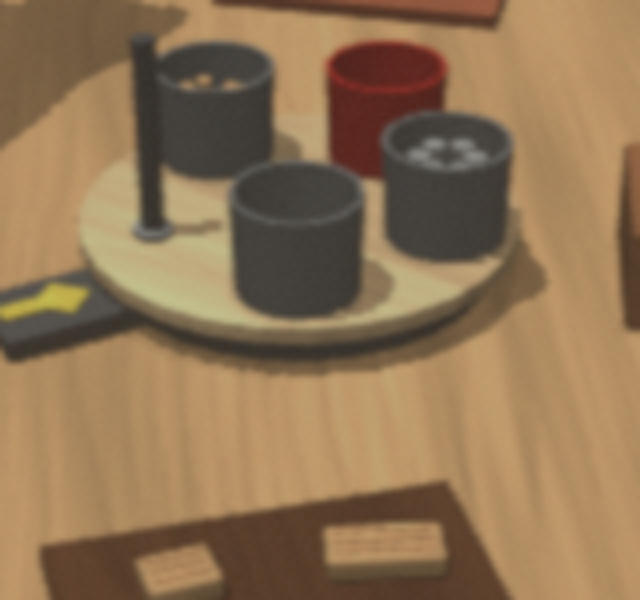

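```bash
cat > fit.py <<'E'
from h import *
from scipy.optimize import least_squares
S=lambda x,y:(230+x/3-.33,140+y/3-.33)
D=lambda x,y:(240+x/4-.37,140+y/4-.37)
obs=[('scene','red',S(681,320)),('scene','a',S(681,190)),('scene','b',S(427,228)),('scene','c',S(514,352)),('scene','top',S(543,70)),('scene','foot',S(519,176)),('scene','arrow',S(451,114)),
('side','red',D(387,72)),('side','a',D(215,70)),('side','b',D(297,192)),('side','c',D(448,142)),('side','top',D(144,42)),('side','foot',D(153,230)),('side','arrow',D(45,301))]
ang=dict(red=0,a=72,b=216,c=288,top=144,foot=144)
zz=dict(red=.099,a=.099,b=.099,c=.099,top=.164,foot=.036,arrow=.017)
C={c:optics.calibration(c) for c in ['scene','side']}
def pt(k,q):
    x,y,ph,fr=q
    if k=='arrow': return [x+.175*np.cos(fr),y+.175*np.sin(fr),.017]
    a=ph+np.radians(ang[k]); return [x+.095*np.cos(a),y+.095*np.sin(a),zz[k]]
def res(q): return np.concatenate([proj(c,pt(k,q),C[c])[0]-np.array(p) for c,k,p in obs])
if __name__=='__main__':
    s=least_squares(res,[.53,.15,.5,np.pi],loss='soft_l1');q=s.x
    print(q.round(4),'theta',((q[2]-q[3])%(2*np.pi)).round(4))
    for o,e in zip(obs,res(q).reshape(-1,2)):print(o[0],o[1],e.round(1))
    for k in ['red','top','a','b','c','arrow']:print(k,np.round(pt(k,q),4))
E
python3 fit.py
python3 - <<'E'
from h import *
im=cv2.imread('pics/scene0.png');g=cv2.imread('pics/side0.png')
for cam,i,box in [('scene',im,(245,185,30,28)),('side',g,(268,270,35,28))]:
    x,y,w,h=box; c=i[y:y+h,x:x+w].astype(int)
    m=(c[:,:,2]>110).astype(np.uint8)
    n,l,st,ce=cv2.connectedComponentsWithStats(m); k=1+np.argmax(st[1:,4])
    pts=np.argwhere(l==k)[:,::-1]+[x,y]
    P=np.array([onz(cam,p,0.026)[:2] for p in pts.astype(float)])
    rr=cv2.minAreaRect((P*1000).astype(np.float32));print(cam,st[k],rr,P.mean(0))
    cv2.imwrite(f'pics/t_{cam}.png',cv2.resize(i[y-6:y+h+6,x-6:x+w+6],None,fx=12,fy=12,interpolation=cv2.INTER_CUBIC))
E
```

```text
[0.5359 0.2153 0.8709 3.5555] theta 3.5986
scene red [0.2 0.9]
scene a [ 0.5 -2.8]
scene b [-0.5 -2.4]
scene c [ 0.2 -0.9]
scene top [ 0.2 -1. ]
scene foot [-0.4 -0.6]
scene arrow [ 0.1 -0.8]
side red [ 0.6 -1.3]
side a [ 0.4 -0.7]
side b [0.9 0.2]
side c [ 0.9 -0.2]
side top [ 0.6 -0. ]
side foot [0.9 0.8]
side arrow [0.1 0.6]
red [0.5971 0.288  0.099 ]
top [0.4437 0.1925 0.164 ]
a [0.4857 0.2959 0.099 ]
b [0.5291 0.1205 0.099 ]
c [0.6239 0.1795 0.099 ]
arrow [0.3757 0.1449 0.017 ]
scene [  7   6  14  15 168] ((457.0636901855469, -127.61723327636719), (36.16926193237305, 28.4580135345459), 17.426620483398438) [ 0.45735371 -0.12750866]
side [  5   6  23  14 223] ((452.52520751953125, -128.90899658203125), (39.45840835571289, 35.75002670288086), 17.78506851196289) [ 0.45237906 -0.12970093]
```

View pics/t_scene.png

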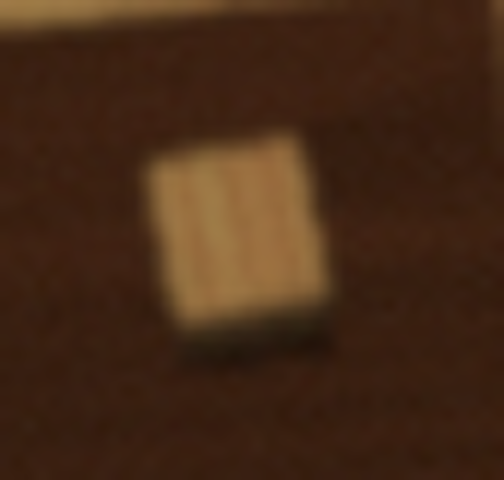

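View pics/t_side.png

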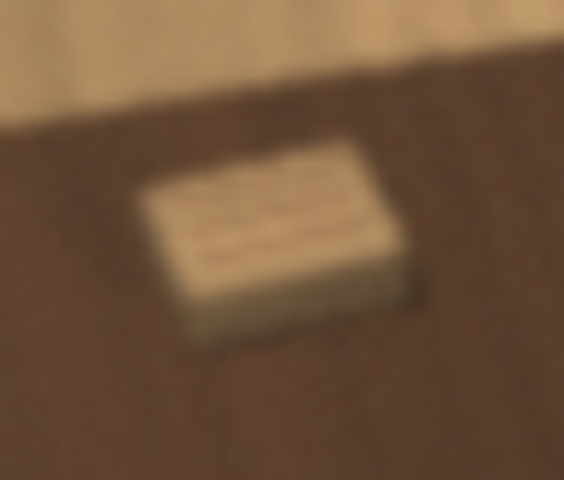

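The fit residuals are small. The carousel axis is at (0.536, 0.215), theta is about 3.60, and it needs a +2.685 rad turn. The tenon is at (0.457, -0.127) with yaw about 17°. I'll move above the tenon and refine with the wrist camera.

>>> {"method": "arm_command", "body": {
  "delta_rot": [
    [0, 0, 0.066],
    [0, 0, 0.066],
    [0, 0, 0.066],
    [0, 0, 0.066],
    [0, 0, 0.066]
  ],
  "xyz": [
    [21, -36, 0],
    [21, -36, 0],
    [21, -36, 0],
    [21, -36, 0],
    [21, -36, 0]
  ],
  "claw": [-1, -1, -1, -1, -1]
}}

```text
time_s: 0.85
position: [0.3145, 0.3811, 0.2314]
tcp_rot: [0.0, 0.011, 1.0, 0.0]
force: [1.3, 0.3, 0.1]
width: 0.0851
```

>>> {"method": "arm_command", "body": {
  "delta_rot": [
    [0, 0, 0.066],
    [0, 0, 0.066],
    [0, 0, 0.066],
    [0, 0, 0.066],
    [0, 0, 0.066]
  ],
  "xyz": [
    [21, -36, 0],
    [21, -36, 0],
    [21, -36, 0],
    [21, -36, 0],
    [21, -36, 0]
  ],
  "claw": [-1, -1, -1, -1, -1]
}}

```text
time_s: 1.35
position: [0.4196, 0.2009, 0.2315]
tcp_rot: [0.0, -0.153, 0.988, 0.0]
force: [1.0, 0.3, 0.0]
width: 0.0856
```

>>> {"method": "arm_command", "body": {
  "delta_rot": [
    [0, 0, 0],
    [0, 0, 0],
    [0, 0, 0],
    [0, 0, 0],
    [0, 0, 0]
  ],
  "xyz": [
    [5, -41, 0],
    [5, -41, 0],
    [5, -41, 0],
    [5, -41, 0],
    [5, -41, 0]
  ],
  "claw": [-1, -1, -1, -1, -1]
}}

```text
time_s: 1.85
position: [0.444, -0.0043, 0.2316]
tcp_rot: [0.0, -0.152, 0.988, -0.0]
force: [1.2, 0.3, 0.2]
width: 0.0856
```

>>> {"method": "arm_command", "body": {
  "delta_rot": [
    [0, 0, 0],
    [0, 0, 0],
    [0, 0, 0],
    [0, 0, 0],
    [0, 0, 0]
  ],
  "xyz": [
    [5, -41, -30],
    [4, -41, -30],
    [4, -40, -20],
    [0, 0, 0],
    [0, 0, 0]
  ],
  "claw": [-1, -1, -1, -1, -1]
}}

```text
time_s: 2.35
position: [0.4563, -0.1233, 0.152]
tcp_rot: [-0.0, -0.151, 0.989, 0.001]
force: [-0.0, 0.3, 0.2]
width: 0.0857
```

Run:
```python
from h import *
snap('wrist','w1.png');s=r.observe();print(s['position'],s['tcp_rot'],s['time_s'])
cal=optics.calibration('wrist')
h=np.radians(17.4);c=np.array([.457,-.127]);u=np.array([np.cos(h),np.sin(h)]);v=np.array([-u[1],u[0]])
print(proj('wrist',[[*(c+a*.019*u+b*.015*v),.026] for a,b in [(1,1),(1,-1),(-1,-1),(-1,1)]],cal).round())
```

```text
[ 0.45677825 -0.12277125  0.15283751] [ 4.07268875e-05 -1.51233964e-01  9.88497979e-01  1.77304615e-04] 2.4
[[335. 253.]
 [299. 253.]
 [298. 209.]
 [336. 208.]]
```

View pics/w1.png

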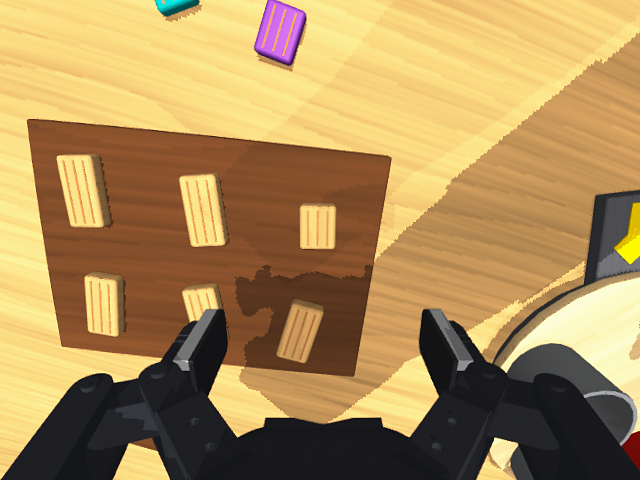

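The wrist view shows the short tenon at (318,227), within 4 px (about 3 mm) of my prediction and square to the jaws. I'll descend and grip.

>>> {"method": "arm_command", "body": {
  "delta_rot": [
    [0, 0, 0],
    [0, 0, 0],
    [0, 0, 0],
    [0, 0, 0],
    [0, 0, 0]
  ],
  "xyz": [
    [-1, -4, -40],
    [0, 0, -40],
    [0, 0, -30],
    [0, 0, -20],
    [0, 0, -8]
  ],
  "claw": [-1, -1, -1, -1, -1]
}}

```text
time_s: 2.9
position: [0.4553, -0.1253, 0.0134]
tcp_rot: [-0.001, -0.152, 0.988, 0.001]
force: [0.1, 0.8, 1.7]
width: 0.0856
```

>>> {"method": "arm_command", "body": {
  "delta_rot": [
    [0, 0, 0],
    [0, 0, 0],
    [0, 0, 0],
    [0, 0, 0],
    [0, 0, 0]
  ],
  "xyz": [
    [0, 0, 0],
    [0, 0, 0],
    [0, 0, 0],
    [0, 0, 0],
    [0, 0, 0]
  ],
  "claw": [0.2, 0.6, 1, 1, 1]
}}

```text
time_s: 3.4
position: [0.4569, -0.1275, 0.0161]
tcp_rot: [0.001, -0.152, 0.988, -0.001]
force: [-0.6, 1.0, 6.0]
width: 0.0281
```

>>> {"method": "arm_command", "body": {
  "delta_rot": [
    [0, 0, 0],
    [0, 0, 0],
    [0, 0, 0]
  ],
  "xyz": [
    [0, 0, 0],
    [0, 0, 0],
    [0, 0, 0]
  ],
  "claw": [1, 1, 1]
}}

```text
time_s: 3.7
position: [0.4569, -0.1275, 0.0161]
tcp_rot: [0.001, -0.152, 0.988, -0.001]
force: [-0.6, 0.9, 6.7]
width: 0.0282
```

>>> {"method": "arm_command", "body": {
  "delta_rot": [
    [0, 0, 0],
    [0, 0, 0],
    [0, 0, 0],
    [0, 0, 0],
    [0, 0, 0]
  ],
  "xyz": [
    [0, 0, 15],
    [0, 0, 35],
    [0, 0, 40],
    [0, 0, 45],
    [0, 0, 45]
  ],
  "claw": [1, 1, 1, 1, 1]
}}

```text
time_s: 4.2
position: [0.4556, -0.1269, 0.1967]
tcp_rot: [0.0, -0.151, 0.988, -0.0]
force: [-0.1, -1.2, -0.1]
width: 0.0282
```

Run:
```python
from h import *
snap('wrist','w2.png');s=r.observe();print(s['position'],s['width'],s['force'])
```

```text
[ 0.45800315 -0.12830261  0.20465989] 0.02813326815752111 [ 1.20817069 -0.75082817  7.47354854]
```

View pics/w2.png

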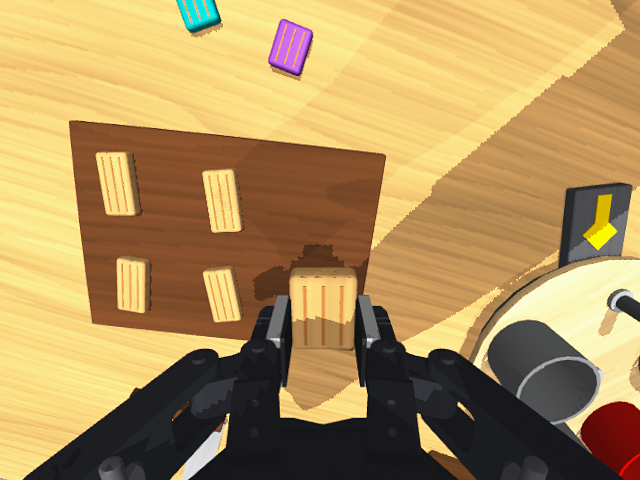

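The tenon is held between the pads at (323,308) in the wrist view, and the rest of the board is undisturbed. I'll carry it over the red cup.

>>> {"method": "arm_command", "body": {
  "delta_rot": [
    [0, 0, 0],
    [0, 0, 0],
    [0, 0, 0],
    [0, 0, 0],
    [0, 0, 0]
  ],
  "xyz": [
    [8, 24, 6],
    [14, 41, 0],
    [14, 41, 0],
    [14, 41, 0],
    [14, 41, 0]
  ],
  "claw": [1, 1, 1, 1, 1]
}}

```text
time_s: 4.75
position: [0.5204, 0.0627, 0.2012]
tcp_rot: [0.001, -0.151, 0.988, -0.0]
force: [0.7, -0.7, 0.1]
width: 0.0279
```

>>> {"method": "arm_command", "body": {
  "delta_rot": [
    [0, 0, 0],
    [0, 0, 0],
    [0, 0, 0],
    [0, 0, 0],
    [0, 0, 0]
  ],
  "xyz": [
    [14, 41, 0],
    [14, 41, 0],
    [14, 41, 0],
    [14, 41, 0],
    [14, 41, 0]
  ],
  "claw": [1, 1, 1, 1, 1]
}}

```text
time_s: 5.25
position: [0.5903, 0.2679, 0.201]
tcp_rot: [0.0, -0.152, 0.988, 0.0]
force: [0.6, -0.1, -0.4]
width: 0.0283
```

>>> {"method": "arm_command", "body": {
  "delta_rot": [
    [0, 0, 0],
    [0, 0, 0],
    [0, 0, 0],
    [0, 0, 0]
  ],
  "xyz": [
    [7, 22, 0],
    [0, 0, -25],
    [0, 0, -25],
    [0, 0, 0]
  ],
  "claw": [1, 1, 1, 1]
}}

```text
time_s: 5.65
position: [0.5949, 0.2878, 0.1467]
tcp_rot: [-0.003, -0.152, 0.988, -0.0]
force: [-0.6, -0.3, 0.1]
width: 0.0281
```

Run:
```python
from h import *
a=snap('wrist','w3.png');b=snap('scene','s3.png');c=snap('side','d3.png');s=r.observe();print(s['position'],s['width'],s['time_s'])
p=[.597,.288,.099];print(proj('wrist',p),proj('scene',p),proj('side',p))
cv2.imwrite('pics/m3.png',np.hstack([cv2.resize(b[140:310,330:510],None,fx=2.2,fy=2.2),cv2.resize(c[80:250,240:420],None,fx=2.2,fy=2.2)])[:,:,::-1])
```

```text
[0.59730435 0.2879825  0.15209613] 0.02818231825940386 5.8
[[322.09311124 266.79869434]] [[456.86107844 247.21585052]] [[336.96201338 156.3313576 ]]
```

View pics/m3.png

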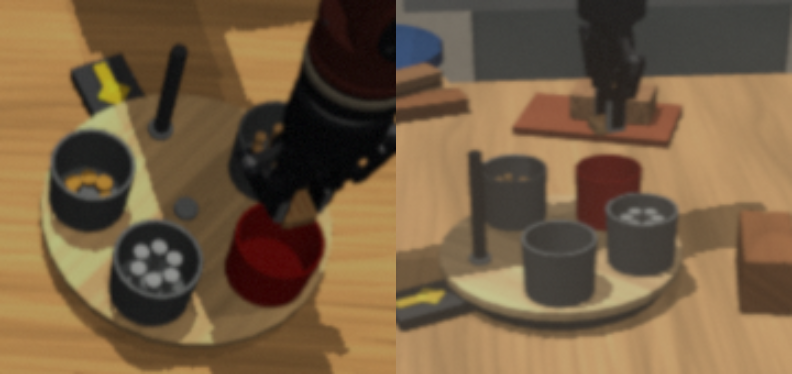

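View pics/w3.png

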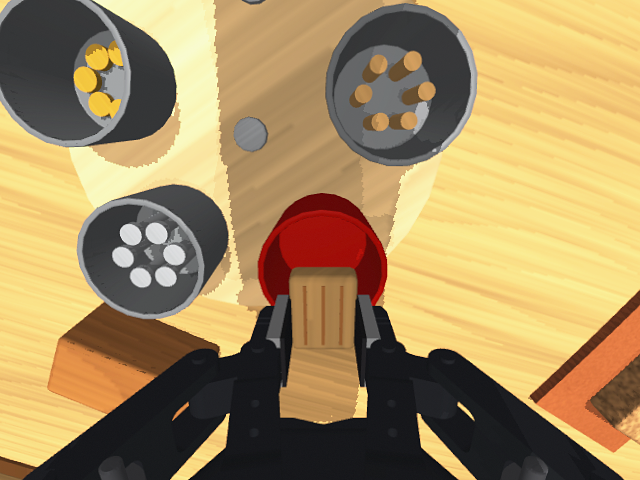

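>>> {"method": "arm_command", "body": {
  "delta_rot": [
    [0, 0, 0],
    [0, 0, 0],
    [0, 0, 0],
    [0, 0, 0]
  ],
  "xyz": [
    [0, 0, -20],
    [0, 0, -18],
    [0, 0, -7],
    [0, 0, 0]
  ],
  "claw": [1, 1, 1, 1]
}}

```text
time_s: 6.2
position: [0.5968, 0.2879, 0.1058]
tcp_rot: [-0.0, -0.151, 0.988, 0.0]
force: [-0.5, 1.2, 1.5]
width: 0.028
```

>>> {"method": "arm_command", "body": {
  "delta_rot": [
    [0, 0, 0],
    [0, 0, 0],
    [0, 0, 0],
    [0, 0, 0],
    [0, 0, 0]
  ],
  "xyz": [
    [0, 0, 0],
    [0, 0, 0],
    [0, 0, 0],
    [0, 0, 0],
    [0, 0, 0]
  ],
  "claw": [0, -0.2, -1, -1, -1]
}}

```text
time_s: 6.7
position: [0.5969, 0.2881, 0.1058]
tcp_rot: [0.0, -0.152, 0.988, 0.0]
force: [-0.1, -0.1, 0.0]
width: 0.0858
```

>>> {"method": "arm_command", "body": {
  "delta_rot": [
    [0, 0, 0],
    [0, 0, 0],
    [0, 0, 0],
    [0, 0, 0],
    [0, 0, 0]
  ],
  "xyz": [
    [0, 0, 35],
    [0, 0, 45],
    [0, 0, 45],
    [-15, -10, 0],
    [-15, -10, 0]
  ],
  "claw": [-1, -1, -1, -1, -1]
}}

```text
time_s: 7.2
position: [0.5677, 0.2682, 0.2328]
tcp_rot: [0.002, -0.152, 0.988, 0.0]
force: [-0.5, -0.0, -0.9]
width: 0.0852
```

Run:
```python
from h import *
a=snap('wrist','w4.png');s=r.observe();print(s['position'],s['width'],s['time_s'])
```

```text
[0.56528313 0.26709423 0.23186082] 0.08544976747528449 7.25
```

View pics/w4.png

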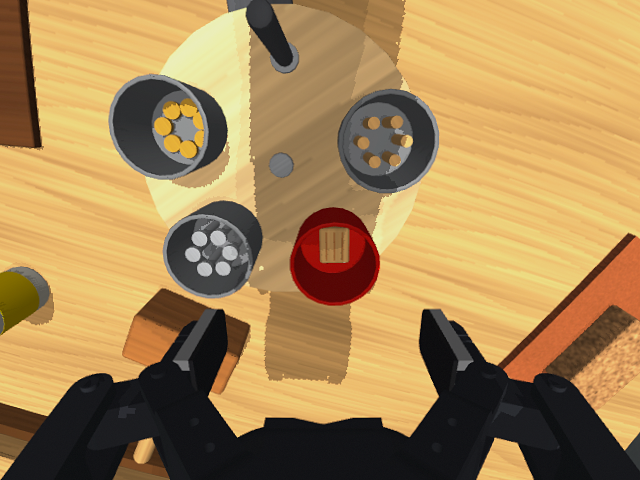

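The tenon lies flat in the red cup at (334,245). I'll refine the carousel pose using this wrist view.

Run:
```python
import fit
from fit import *
C['wrist']=optics.calibration('wrist')
obs+= [('wrist','red',(335,259)),('wrist','a',(388,141)),('wrist','b',(157,126)),('wrist','c',(211,251)),('wrist','foot',(285,58)),('wrist','top',(261,13))]
s=least_squares(res,[.53,.15,.5,np.pi],loss='soft_l1');q=s.x
print(q.round(4),'theta',((q[2]-q[3])%(2*np.pi)).round(4))
for o,e in zip(obs,res(q).reshape(-1,2)):print(o[0],o[1],e.round(1))
for k in ['red','top']:print(k,np.round(pt(k,q),4))
```

```text
[0.5321 0.2152 0.8664 3.5608] theta 3.5888
scene red [-0.1 -0.6]
scene a [ 0.5 -4.2]
scene b [-0.5 -4.1]
scene c [-0.  -2.7]
scene top [ 0.3 -2.5]
scene foot [-0.3 -2. ]
scene arrow [-0.3 -2. ]
side red [-0.7 -1.2]
side a [-1.  -0.7]
side b [-0.9  0.3]
side c [-0.7 -0.1]
side top [-1.1 -0. ]
side foot [-0.7  0.8]
side arrow [-1.3  0.8]
wrist red [0.  7.6]
wrist a [1.6 2.3]
wrist b [0.4 2.6]
wrist c [-4.1  7.7]
wrist foot [-0.1 -0.1]
wrist top [-1.1 -0. ]
red [0.5936 0.2876 0.099 ]
top [0.4398 0.1928 0.164 ]
```

The wrist camera was still moving in that picture. I'll move nearer the post, settle, and measure again with an overlay.

>>> {"method": "arm_command", "body": {
  "delta_rot": [
    [0, 0, 0],
    [0, 0, 0],
    [0, 0, 0],
    [0, 0, 0],
    [0, 0, 0]
  ],
  "xyz": [
    [-25, -20, 0],
    [-35, -30, 0],
    [-20, -20, 0],
    [0, 0, 0],
    [0, 0, 0]
  ],
  "claw": [-1, -1, -1, -1, -1]
}}

```text
time_s: 7.75
position: [0.4871, 0.198, 0.2309]
tcp_rot: [0.001, -0.151, 0.989, 0.0]
force: [-0.2, -0.5, -0.5]
width: 0.0856
```

```bash
cat > ov.py <<'E'
from fit import *
def draw(im,cal,q):
    im=np.ascontiguousarray(im[:,:,::-1]);t=np.linspace(0,2*np.pi,80)
    def circ(c,rad,z,col):
        p=proj(None,np.c_[c[0]+rad*np.cos(t),c[1]+rad*np.sin(t),0*t+z],cal)
        if abs(p).max()<5000: cv2.polylines(im,[p.round().astype(np.int32)],True,col,1)
    for k in ['red','a','b','c']: circ(pt(k,q),.040,.099,(0,255,0))
    circ(q[:2],.14,.034,(255,0,0));circ(pt('top',q),.008,.166,(0,255,255));circ(pt('top',q),.008,.034,(0,255,255))
    a=proj(None,[[q[0]+d*np.cos(q[3]),q[1]+d*np.sin(q[3]),.017] for d in (.14,.175,.21)],cal)
    for p in a: cv2.circle(im,tuple(int(v) for v in p.round()),3,(255,0,255),1)
    return im
E
python3 - <<'E'
from ov import *
s=r.observe();cal=optics.calibration('wrist');a=snap('wrist','w5.png');print(s['position'],r.observe()['position'],s['joint_vel'])
np.savez('w5.npz',**{k:np.array(v) for k,v in cal.items()})
cv2.imwrite('pics/w5o.png',draw(a,cal,[.5359,.2153,.8709,3.5555]))
E
```

```text
[0.48710794 0.19801915 0.23085398] [0.48739721 0.19830591 0.23071618] [ 0.0133486   0.03544704  0.02977372 -0.00295863  0.0010732   0.00288234]
```

View pics/w5o.png

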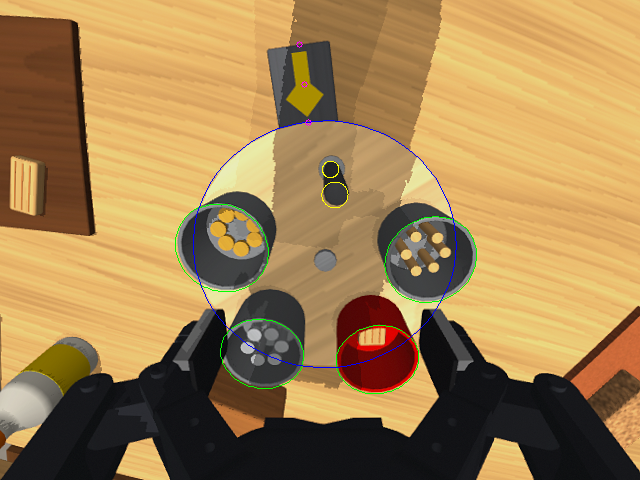

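The overlay matches the carousel within about 2 px, so the first fit holds. Post is at (0.4437, 0.1925). I'll grip it.

>>> {"method": "arm_command", "body": {
  "delta_rot": [
    [0, 0, 0],
    [0, 0, 0],
    [0, 0, 0],
    [0, 0, 0],
    [0, 0, 0]
  ],
  "xyz": [
    [-20, -3, 0],
    [-23, -3, 0],
    [0, 0, -25],
    [0, 0, -40],
    [0, 0, -35]
  ],
  "claw": [-1, -1, -1, -1, -1]
}}

```text
time_s: 8.3
position: [0.4445, 0.1927, 0.1293]
tcp_rot: [0.0, -0.152, 0.988, 0.0]
force: [-0.5, 0.5, 0.2]
width: 0.0853
```

>>> {"method": "arm_command", "body": {
  "delta_rot": [
    [0, 0, 0],
    [0, 0, 0],
    [0, 0, 0],
    [0, 0, 0],
    [0, 0, 0]
  ],
  "xyz": [
    [0, 0, 0],
    [0, 0, 0],
    [0, 0, 0],
    [0, 0, 0],
    [0, 0, 0]
  ],
  "claw": [0.3, 0.6, 1, 1, 1]
}}

```text
time_s: 8.8
position: [0.4449, 0.1923, 0.1323]
tcp_rot: [0.001, -0.152, 0.988, 0.0]
force: [-1.2, -1.9, 6.9]
width: 0.0145
```

>>> {"method": "arm_command", "body": {
  "delta_rot": [
    [0, 0, 0],
    [0, 0, 0],
    [0, 0, 0],
    [0, 0, 0]
  ],
  "xyz": [
    [0, 0, 0],
    [0, 0, 0],
    [0, 0, 0],
    [0, 0, 0]
  ],
  "claw": [1, 1, 1, 1]
}}

```text
time_s: 9.2
position: [0.4449, 0.1923, 0.1323]
tcp_rot: [0.001, -0.152, 0.988, 0.0]
force: [-0.6, 0.2, 6.6]
width: 0.0147
```

Run:
```python
from ov import *
s=r.observe();cal=optics.calibration('wrist');a=snap('wrist','w6.png');print(s['position'],s['force'],s['torque'],s['width'])
cv2.imwrite('pics/w6o.png',draw(a,cal,[.5359,.2153,.8709,3.5555]))
```

```text
[0.44487918 0.19225767 0.13234216] [-0.60195037  0.21561882  6.57272742] [0.0986642  0.10788733 0.03305108] 0.014650653490232025
```

View pics/w6o.png

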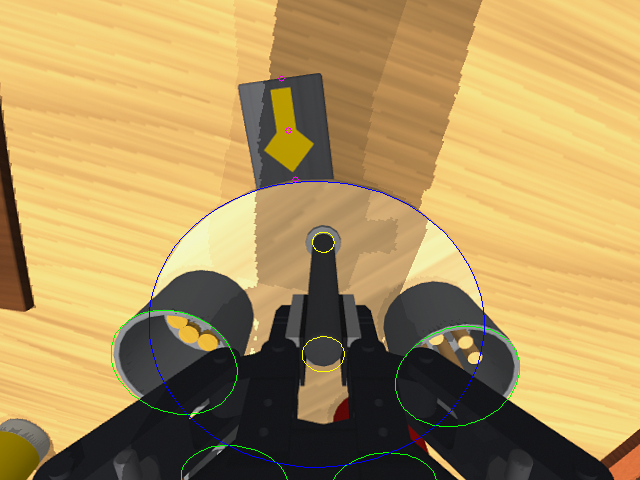

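Post gripped: width 14.7 mm, overlay on target. Now I'll compute the arc rows.

Run:
```python
import numpy as np
p0=np.radians(193.94);R=94.5;d=.075
P=np.array([[R*np.cos(p0+d*i),R*np.sin(p0+d*i)] for i in range(36)])
Q=np.round((P-P[0])*2)/2
D=np.diff(Q,axis=0)
for k in range(0,35,5): print([[a,b,0] for a,b in D[k:k+5].tolist()])
```

```text
[[2.0, -7.0, 0], [2.5, -6.5, 0], [3.0, -6.5, 0], [3.5, -6.0, 0], [3.5, -6.0, 0]]
[[4.5, -5.5, 0], [5.0, -5.5, 0], [5.0, -5.0, 0], [5.5, -4.5, 0], [5.5, -4.0, 0]]
[[6.0, -3.5, 0], [6.5, -3.0, 0], [6.5, -3.0, 0], [7.0, -2.0, 0], [6.5, -2.0, 0]]
[[7.0, -1.0, 0], [7.5, -0.5, 0], [7.0, 0.0, 0], [7.0, 0.0, 0], [7.0, 1.0, 0]]
[[7.0, 1.5, 0], [6.5, 2.0, 0], [7.0, 2.5, 0], [6.0, 3.0, 0], [6.5, 3.5, 0]]
[[6.0, 4.0, 0], [5.5, 4.5, 0], [5.0, 4.5, 0], [5.0, 5.0, 0], [4.5, 5.5, 0]]
[[4.0, 6.0, 0], [3.5, 6.0, 0], [3.5, 6.5, 0], [2.5, 6.5, 0], [2.0, 7.0, 0]]
```

>>> {"method": "arm_command", "body": {
  "delta_rot": [
    [0, 0, 0.075],
    [0, 0, 0.075],
    [0, 0, 0.075],
    [0, 0, 0.075],
    [0, 0, 0.075]
  ],
  "xyz": [
    [2.0, -7.0, 0],
    [2.5, -6.5, 0],
    [3.0, -6.5, 0],
    [3.5, -6.0, 0],
    [3.5, -6.0, 0]
  ],
  "claw": [1, 1, 1, 1, 1]
}}

```text
time_s: 9.75
position: [0.4599, 0.1604, 0.1323]
tcp_rot: [0.002, -0.335, 0.942, 0.0]
force: [4.2, 4.1, 2.6]
width: 0.0144
```

>>> {"method": "arm_command", "body": {
  "delta_rot": [
    [0, 0, 0.075],
    [0, 0, 0.075],
    [0, 0, 0.075],
    [0, 0, 0.075],
    [0, 0, 0.075]
  ],
  "xyz": [
    [4.5, -5.5, 0],
    [5.0, -5.5, 0],
    [5.0, -5.0, 0],
    [5.5, -4.5, 0],
    [5.5, -4.0, 0]
  ],
  "claw": [1, 1, 1, 1, 1]
}}

```text
time_s: 10.25
position: [0.4855, 0.1365, 0.1324]
tcp_rot: [0.002, -0.505, 0.863, 0.0]
force: [4.1, 7.9, 2.8]
width: 0.0142
```

Run:
```python
from h import *
s=r.observe();p=s['position']-[.5359,.2153,0];print(p,np.degrees(np.arctan2(p[1],p[0]))%360,np.hypot(*p[:2]),s['force'],s['torque'],s['joint_positions'],s['time_s'],s['width'])
```

```text
[-0.05035932 -0.07884642  0.13235505] 237.43356968802965 0.09355650110640525 [4.12100573 7.92310263 2.8063868 ] [ 1.65686111 -0.52795835  0.04124357] [ 0.01241096 -0.19197261 -0.37027631  1.38866946  0.00269438 -1.04550039] 10.25 0.014171348365489382
```

>>> {"method": "arm_command", "body": {
  "delta_rot": [
    [0, 0, 0.075],
    [0, 0, 0.075],
    [0, 0, 0.075],
    [0, 0, 0.075],
    [0, 0, 0.075]
  ],
  "xyz": [
    [6.0, -3.0, 0],
    [6.5, -2.5, 0],
    [6.5, -3.0, 0],
    [7.0, -2.0, 0],
    [6.5, -2.0, 0]
  ],
  "claw": [1, 1, 1, 1, 1]
}}

```text
time_s: 10.75
position: [0.5176, 0.1238, 0.1323]
tcp_rot: [0.002, -0.657, 0.754, -0.0]
force: [0.6, 7.7, 6.2]
width: 0.0145
```

>>> {"method": "arm_command", "body": {
  "delta_rot": [
    [0, 0, 0.075],
    [0, 0, 0.075],
    [0, 0, 0.075],
    [0, 0, 0.075],
    [0, 0, 0.075]
  ],
  "xyz": [
    [7.0, -1.0, 0],
    [7.5, -0.5, 0],
    [7.0, 0.0, 0],
    [7.0, 0.0, 0],
    [7.0, 1.0, 0]
  ],
  "claw": [1, 1, 1, 1, 1]
}}

```text
time_s: 11.25
position: [0.5527, 0.1239, 0.1323]
tcp_rot: [-0.002, 0.786, -0.618, -0.0]
force: [-2.6, 7.6, 7.3]
width: 0.0144
```

Run:
```python
from h import *
s=r.observe();p=s['position']-[.5359,.2153,0];print(p,np.degrees(np.arctan2(p[1],p[0]))%360,np.hypot(*p[:2]),s['force'],s['torque'],s['joint_positions'],s['time_s'],s['width'])
```

```text
[ 0.01676566 -0.09143405  0.13232112] 280.39052873492574 0.09295844395926504 [-2.5842264   7.55229115  7.33683124] [1.5404795  0.80512578 0.03426314] [-0.01186667  0.00347848 -0.18614792  1.37937168  0.00268837 -1.82010898] 11.25 0.014380008573049293
```

>>> {"method": "arm_command", "body": {
  "delta_rot": [
    [0, 0, 0.075],
    [0, 0, 0.075],
    [0, 0, 0.075],
    [0, 0, 0.075],
    [0, 0, 0.075]
  ],
  "xyz": [
    [7.0, 1.5, 0],
    [6.5, 2.0, 0],
    [7.0, 2.5, 0],
    [6.0, 3.0, 0],
    [6.5, 3.5, 0]
  ],
  "claw": [1, 1, 1, 1, 1]
}}

```text
time_s: 11.75
position: [0.5849, 0.1366, 0.1323]
tcp_rot: [-0.001, 0.887, -0.461, -0.0]
force: [-7.8, 7.7, 10.7]
width: 0.0147
```

>>> {"method": "arm_command", "body": {
  "delta_rot": [
    [0, 0, 0.075],
    [0, 0, 0.075],
    [0, 0, 0.075],
    [0, 0, 0.075],
    [0, 0, 0.075]
  ],
  "xyz": [
    [6.0, 4.0, 0],
    [5.5, 4.5, 0],
    [5.0, 4.5, 0],
    [5.0, 5.0, 0],
    [4.5, 5.5, 0]
  ],
  "claw": [1, 1, 1, 1, 1]
}}

```text
time_s: 12.25
position: [0.6102, 0.1603, 0.1323]
tcp_rot: [-0.001, 0.958, -0.287, -0.001]
force: [-10.9, 7.0, 11.1]
width: 0.0144
```

>>> {"method": "arm_command", "body": {
  "delta_rot": [
    [0, 0, 0.075],
    [0, 0, 0.075],
    [0, 0, 0.075],
    [0, 0, 0],
    [0, 0, 0]
  ],
  "xyz": [
    [4.0, 6.0, 0],
    [3.5, 6.0, 0],
    [3.5, 6.5, 0],
    [0, 0, 0],
    [0, 0, 0]
  ],
  "claw": [1, 1, 1, 1, 1]
}}

```text
time_s: 12.75
position: [0.6206, 0.1786, 0.1323]
tcp_rot: [-0.001, 0.984, -0.179, -0.001]
force: [-12.6, 4.7, 11.6]
width: 0.0147
```

Run:
```python
from ov import *
s=r.observe();p=s['position']-[.5359,.2153,0];print(p,np.degrees(np.arctan2(p[1],p[0]))%360,np.hypot(*p[:2]),s['force'],s['torque'],s['joint_positions'],s['time_s'],s['width'])
ph=np.arctan2(p[1],p[0])-np.radians(144);q=[.5359,.2153,ph,3.5555]; print('theta',ph-3.5555+2*np.pi)
for c in ['wrist','scene','side']:
    cal=optics.calibration(c);a=snap(c,c+'7.png');o=draw(a,cal,q)
    if c=='scene':o=cv2.resize(o[140:310,330:510],None,fx=3,fy=3)
    if c=='side':o=cv2.resize(o[120:250,220:400],None,fx=4,fy=4)
    cv2.imwrite('pics/%s7o.png'%c,o)
```

```text
[ 0.08470604 -0.03672024  0.13233743] 336.56317095234925 0.09232274085265608 [-12.63931276   4.68338054  11.58779906] [0.84502359 2.43029135 0.11144949] [ 7.72407553e-02  2.48735108e-01  7.80083974e-02  1.40156561e+00
  1.84267916e-03 -2.70386061e+00] 12.75 0.01466972301800021
theta -0.19463864880080095
```

View pics/wrist7o.png

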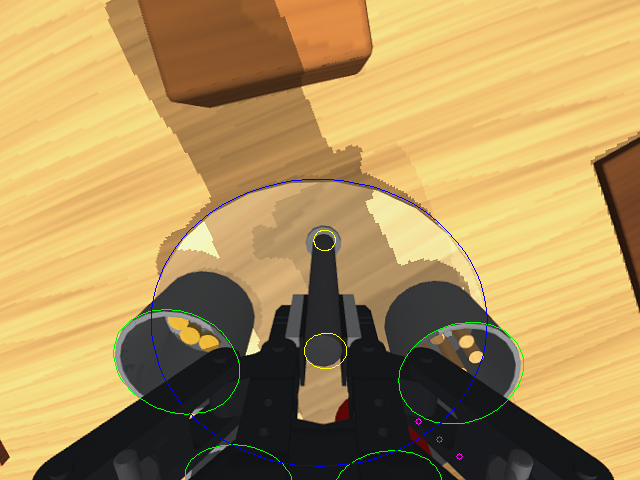

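View pics/scene7o.png

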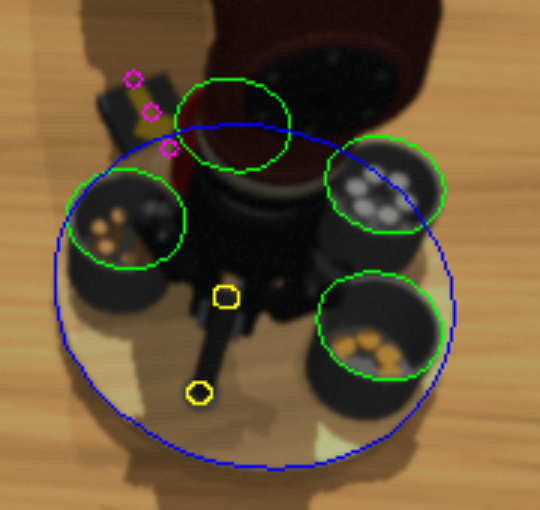

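View pics/side7o.png

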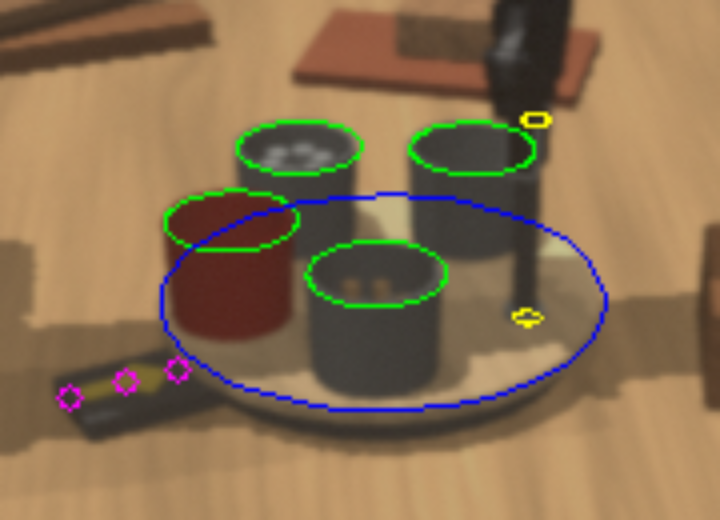

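At theta about -0.19 the overlays still agree. I'll refine the starting angle from the sharp wrist picture w5 and fit the circle the tool traced.

Run:
```python
from h import *
from scipy.optimize import least_squares
P=np.array([(.4449,.1923),(.4599,.1604),(.4855,.1365),(.5176,.1238),(.5527,.1239),(.5849,.1366),(.6102,.1603),(.6206,.1786)])
s=least_squares(lambda c:np.hypot(*(P-c[:2]).T)-c[2],[.536,.215,.095]);c=s.x;print('circle',c,s.fun.round(4))
a=np.arctan2(*(P-c[:2]).T[::-1]);print('rot',(a[-1]-a[0])%(2*np.pi))
im=cv2.imread('pics/w5.png');cal=dict(np.load('w5.npz'));cal={k:v for k,v in cal.items()}
hsv=cv2.cvtColor(im,cv2.COLOR_BGR2HSV)
m=cv2.inRange(hsv,(20,150,80),(35,255,255));n,l,st,ce=cv2.connectedComponentsWithStats(m)
for i in range(1,n):
    if st[i,4]>150: print('yel',st[i],ce[i])
cv2.imwrite('pics/z1.png',cv2.resize(im[120:400,165:490],None,fx=2.4,fy=2.4,interpolation=cv2.INTER_CUBIC)[:600])
cv2.imwrite('pics/z2.png',cv2.resize(im[30:210,250:380],None,fx=3.3,fy=3.3,interpolation=cv2.INTER_CUBIC))
```

```text
circle [0.53508063 0.21521544 0.09304261] [ 0. -0. -0.  0. -0.  0.  0. -0.]
rot 2.4882142961025577
yel [ 286   51   38   66 1220] [302.8442623   85.45327869]
yel [ 210  208   52   48 1104] [234.62228261 232.60416667]
yel [  16  344   74   52 1780] [ 60.85168539 365.26348315]
```

View pics/z1.png

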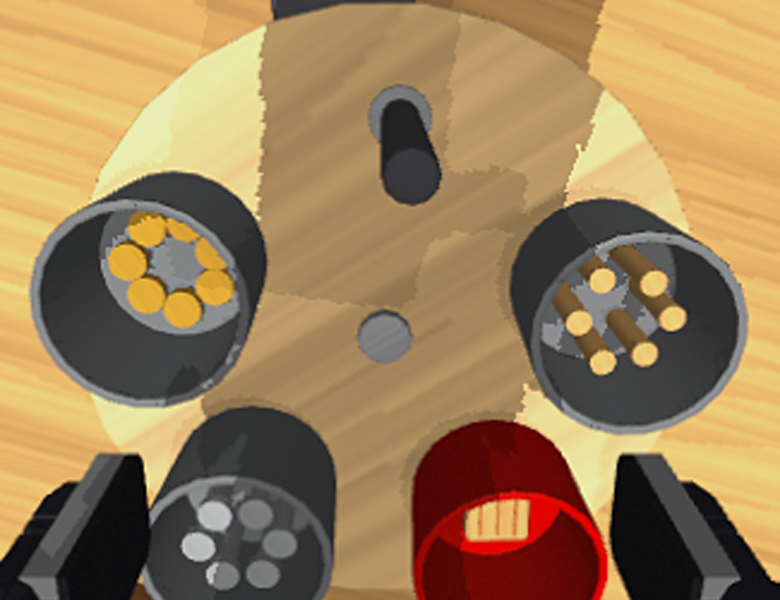

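View pics/z2.png

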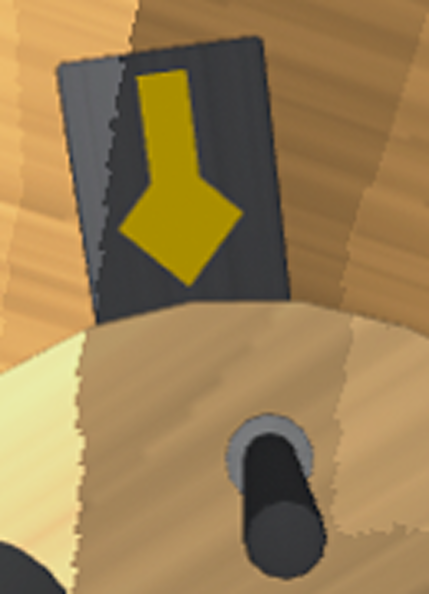

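Run:
```python
from h import *
cal={k:v for k,v in np.load('w5.npz').items()}
Z2=lambda x,y:((x+.5)/3.3+250-.5,(y+.5)/3.3+30-.5)
Z1=lambda x,y:((x+.5)/2.4+165-.5,(y+.5)/2.4+120-.5)
w=lambda p,z:onz('wrist',p,z,cal)[:2]
L=np.array([w(Z2(*p),.017) for p in [(160.5,51.5),(162,72.5),(180.5,221),(190,286)]])
hub={z:w(Z1(385,337),z) for z in (.036,.040,.044)}
ring=w(Z1(400,117),.035); top=w(Z1(412,176),.166); ar=w(Z1(639,333),.099)
print(L.round(4),{k:v.round(4) for k,v in hub.items()},'ring',ring,'top',top,'a',ar)
v=L[-1]-L[0];print('line dir front',np.arctan2(*(-v)[::-1])%(2*np.pi))
for h in list(hub.values())+[np.array([.5351,.2152])]:
    f=[np.arctan2(*(p-h)[::-1])%(2*np.pi) for p in L]
    print('front',np.round(f,4),'post',[round(np.arctan2(*(p-h)[::-1])%(2*np.pi),4) for p in (ring,top)],np.hypot(*(ring-h)),np.hypot(*(top-h)),'a',np.arctan2(*(ar-h)[::-1])+np.radians(72),np.hypot(*(ar-h)),np.hypot(*(L[0]-h)))
```

```text
[[0.3451 0.1303]
 [0.3502 0.1322]
 [0.3867 0.1485]
 [0.4033 0.1564]] {0.036: array([0.5359, 0.2164]), 0.04: array([0.5344, 0.2158]), 0.044: array([0.5328, 0.2153])} ring [0.44272299 0.19348491] top [0.44241701 0.19331043] a [0.4832752  0.29543072]
line dir front 3.562529680729111
front [3.5652 3.5668 3.5683 3.5663] post [np.float64(3.3823), np.float64(3.3833)] 0.09592815863319672 0.09626695777339213 a 3.414483446215394 0.09498103676767362 0.20930681178873858
front [3.566  3.5676 3.5693 3.5675] post [np.float64(3.3809), np.float64(3.382)] 0.09433179172643025 0.09467046122343542 a 3.398146065909235 0.09457178284554268 0.20771382952162093
front [3.5668 3.5685 3.5704 3.5687] post [np.float64(3.3795), np.float64(3.3806)] 0.09273560354421388 0.09307413830060453 a 3.3816711146455725 0.09418798648731662 0.20612098003535617
front [3.5617 3.5632 3.5638 3.5613] post [np.float64(3.3725), np.float64(3.3735)] 0.09489498113471144 0.0952328209975367 a 3.400954182340671 0.09551323891646869 0.20811831734612385
```

>>> {"method": "arm_command", "body": {
  "delta_rot": [
    [0, 0, 0.05],
    [0, 0, 0.055],
    [0, 0, 0.05],
    [0, 0, 0.05],
    [0, 0, 0]
  ],
  "xyz": [
    [1.5, 4.5, 0],
    [1.5, 4.5, 0],
    [1.0, 4.5, 0],
    [0.5, 5.0, 0],
    [0, 0, 0]
  ],
  "claw": [1, 1, 1, 1, 1]
}}

```text
time_s: 13.4
position: [0.6262, 0.1965, 0.1324]
tcp_rot: [-0.0, 0.997, -0.077, 0.0]
force: [-7.0, 0.5, 9.2]
width: 0.0144
```

>>> {"method": "arm_command", "body": {
  "delta_rot": [
    [0, 0, 0],
    [0, 0, 0],
    [0, 0, 0]
  ],
  "xyz": [
    [0, 0, 0],
    [0, 0, 0],
    [0, 0, 0]
  ],
  "claw": [1, 1, 1]
}}

```text
time_s: 13.7
position: [0.6261, 0.1961, 0.1324]
tcp_rot: [-0.0, 0.997, -0.078, 0.0]
force: [-5.6, 2.0, 8.6]
width: 0.0148
```

Run:
```python
from ov import *
s=r.observe();p=s['position'][:2]-[.53508,.21522]
an=np.arctan2(p[1],p[0]);a0=np.arctan2(.1923-.21522,.4449-.53508)
print(s['position'],np.hypot(*p),'rot',(an-a0)%(2*np.pi),'force',s['force'],s['torque'],s['joint_positions'][5],s['time_s'],s['width'],s['joint_vel'])
q=[.5351,.2152,3.5635,3.5635]
for c in ['wrist','scene','side']:
    cal=optics.calibration(c);a=snap(c,c+'8.png');o=draw(a,cal,q)
    if c=='scene':o=cv2.resize(o[140:310,330:510],None,fx=3,fy=3)
    if c=='side':
        o=cv2.resize(o[120:250,220:400],None,fx=4,fy=4);cv2.imwrite('pics/side8z.png',cv2.resize(a[150:240,225:345,::-1],None,fx=6.5,fy=6.5,interpolation=cv2.INTER_CUBIC))
    cv2.imwrite('pics/%s8o.png'%c,o)
```

```text
[0.62613753 0.19612922 0.1323781 ] 0.09303725549922641 rot 2.686041136616152 force [-5.59155257  1.99779933  8.59864123] [0.27501068 1.36828478 0.02438644] -2.8803581226703376 13.7 0.014761800998862816 [ 0.00059168  0.00072021 -0.00221649 -0.00137203 -0.00162806  0.00022889]
```

View pics/wrist8o.png

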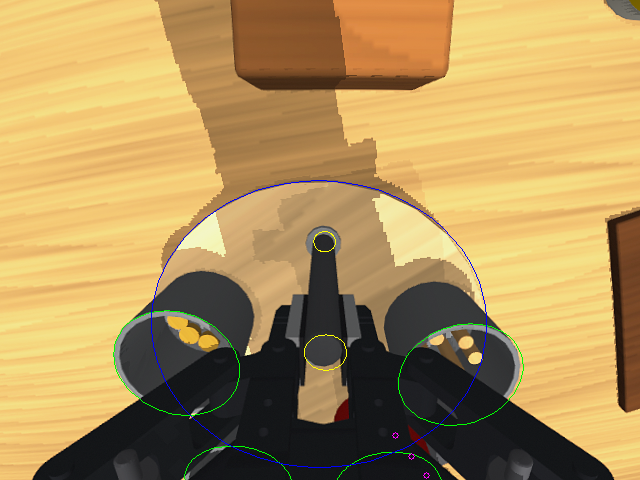

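View pics/scene8o.png

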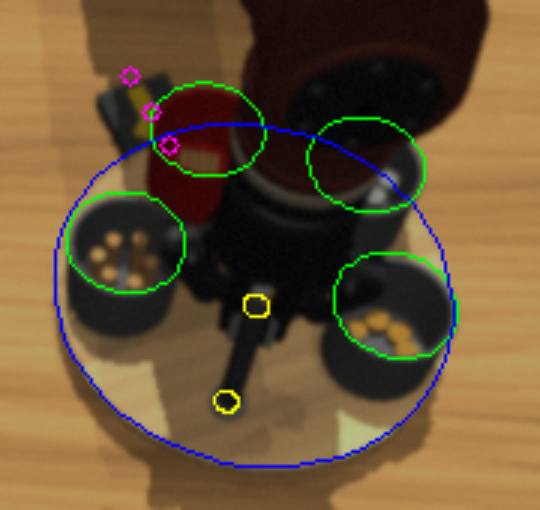

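View pics/side8o.png

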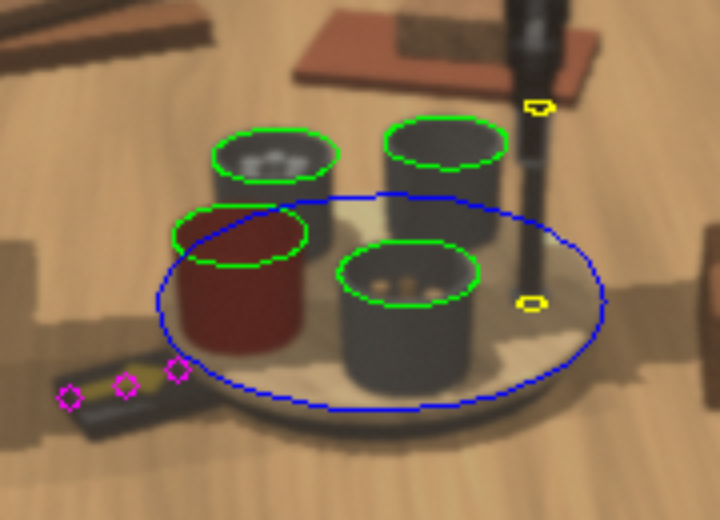

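View pics/side8z.png

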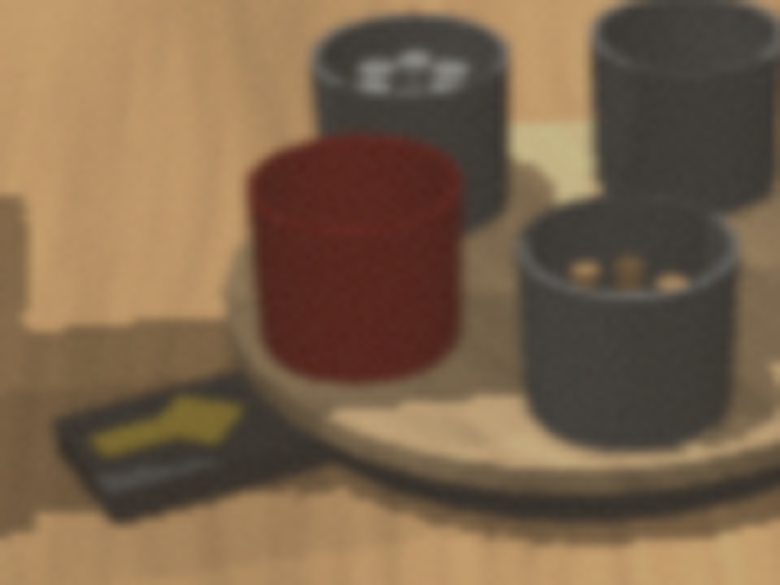

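The pictures at the current pose agree with theta ≈ 0:
- **Wrist:** the post ring and the cup rims match the aligned overlay.
- **Side:** the red rim at (280,178) is within 1 px of the overlay.
- **Scene:** the tenon can be seen in the red cup.

The arm is still and gripping the post, so I'm handing in.

Run:
```python
from h import *
print(r.sign_off())
```

```text
the job is handed in; nothing more can be done
None
```

The job is done and handed in at about 13.9 s. The short tenon is in the red cup, the red cup is lined up with the yellow arrow, and the gripper still holds the post.

**Tenon:** I picked the short tenon from the board's corner place and released it just above the red cup. The wrist camera showed it lying flat inside, and the scene camera still showed it there after the turn. The arm touched none of the other tenons, tools or glue. The four of the five good tenons in view after the pick had not moved, but I did not check the whole board again at the end.

**Turn:** I gripped the post near its top and led the turntable 2.686 rad counter-clockwise, turning the gripper along with it.

**Last checks:**
- **Grip and stillness:** the fingers read 14.8 mm on the 16 mm post, and joint speeds were near zero. The last wrist force was about 10 N, and the highest reading I saw was about 18 N.
- **Alignment:** the cups and post matched the theta = 0 overlay within about 1 px in the side and wrist views.
- **Disagreement:** my two estimates of the starting angle (3.585 and 3.599 rad) differed, giving final angles of -0.012 and +0.002 rad. The alignment is therefore good to about 0.01–0.02 rad.
- **Scene camera offset:** its overlay sat 1–2 px off throughout, and the arm hid part of the turntable at the end, so I relied on the side and wrist views.

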